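# Snap the gauge box lid shut all round

## Task

The white lid of the grey gauge box is on, but its rim still stands up on all four sides. Press the four rim sections down with the fingertips, one side after another, until each has clicked fully shut and flush, then let go. Do not grip, lift or tip the box or push it about, and leave the things around it where they are.

Things in the scene. Friction and masses are not known exactly. Their poses are not given: they have to be found in the camera images.
- gauge_box: The grey plastic gauge box, 130 x 180 x 50 mm (x, y, z of its own frame), 0.9 kg, standing loose on the worktop. Origin: centre of its underside, z up. Its white lid has a fixed middle panel (70 x 120 mm) and four hinged rim sections, one on each side between the grey corner posts; panel, corner posts and shut sections all have their top 50 mm above the origin.
- lid_near (a joint): Rim section on the box's -x side, 118 mm long, 34 mm wide (hook and 5 mm lip overhang the wall), hinged at its inner edge. 0 = raised (outer edge 13 mm above flush), 0.40 rad = shut, flush; grows as pressed. Starts at 0 to 0.1, moves freely to about 0.16, then its hook rides over a sprung catch (10 to 15 N at the press point); past about 0.29 it snaps shut and stays, short of that it springs back.
- press_near (a point): Press point of the section lid_near: on its top face, at the middle of its length, 22 mm out from its hinge line and 13 mm in from its outer edge. It moves with the section: 50 mm above the box's underside when shut, about 58.5 mm when fully raised.
- lid_far (a joint): Rim section on the box's +x side, 118 mm long, 34 mm wide (hook and 5 mm lip overhang the wall), hinged at its inner edge. 0 = raised (outer edge 13 mm above flush), 0.40 rad = shut, flush; grows as pressed. Starts at 0 to 0.1, moves freely to about 0.16, then its hook rides over a sprung catch (10 to 15 N at the press point); past about 0.29 it snaps shut and stays, short of that it springs back.
- press_far (a point): Press point of the section lid_far: on its top face, at the middle of its length, 22 mm out from its hinge line and 13 mm in from its outer edge. It moves with the section: 50 mm above the box's underside when shut, about 58.5 mm when fully raised.
- lid_left (a joint): Rim section on the box's +y side, 68 mm long, 34 mm wide (hook and 5 mm lip overhang the wall), hinged at its inner edge. 0 = raised (outer edge 13 mm above flush), 0.40 rad = shut, flush; grows as pressed. Starts at 0 to 0.1, moves freely to about 0.16, then its hook rides over a sprung catch (10 to 15 N at the press point); past about 0.29 it snaps shut and stays, short of that it springs back.
- press_left (a point): Press point of the section lid_left: on its top face, at the middle of its length, 22 mm out from its hinge line and 13 mm in from its outer edge. It moves with the section: 50 mm above the box's underside when shut, about 58.5 mm when fully raised.
- lid_right (a joint): Rim section on the box's -y side, 68 mm long, 34 mm wide (hook and 5 mm lip overhang the wall), hinged at its inner edge. 0 = raised (outer edge 13 mm above flush), 0.40 rad = shut, flush; grows as pressed. Starts at 0 to 0.1, moves freely to about 0.16, then its hook rides over a sprung catch (10 to 15 N at the press point); past about 0.29 it snaps shut and stays, short of that it springs back.
- press_right (a point): Press point of the section lid_right: on its top face, at the middle of its length, 22 mm out from its hinge line and 13 mm in from its outer edge. It moves with the section: 50 mm above the box's underside when shut, about 58.5 mm when fully raised.
- ring_gauge: Bystander: steel ring 52 mm across, 18 mm high, lying flat, loose on the worktop beside the box's near side; origin at the centre of its underside. Leave it alone.
- gauge_block: Bystander: steel block 19 x 36 x 30 mm, loose on the worktop beside the box's right side; origin at the centre of its underside. Leave it alone.
- bearing: Bystander: ball bearing 35 mm across, 11 mm high, lying flat, loose on the worktop beside the box's far side; origin at the centre of its underside. Leave it alone.
- brass_fitting: Bystander: brass fitting 12 mm across, 23 mm high, standing, loose on the worktop beside the box's far side; origin at the centre of its underside. Leave it alone.
There are look-alikes about, which are no part of the job. Of the things shaped like the gauge_box, the grey one is meant.

How it is judged:
By the outcome, as a careful person would: the job done as asked, in the order asked, and still so for the second after the job is handed in, with the robot touching nothing.
It also fails if it takes over 45 s, if anything falls off the work surface, if the arm or the gripper's body presses on something with over 40 N, if the wrist force passes 120 N, or if a joint passes its speed limit or range.

## Robot

A 7-joint arm with a two-finger parallel gripper is mounted at the origin on a cart in front of the work surface, level with it; the furniture and walls round the work are solid. World frame = base frame: x ahead of the robot, y to its left, z up, the work surface at z = 0. Lengths are in m, angles in rad, forces in N, time in s.
With the tool pointing down it reaches from about 0.35 to 0.775 m from the base axis. Payload 3.1 kg.
Tool frame: the origin (TCP) lies midway between the tips of the shut fingers; the grasp point (between the pads) lies 19 mm behind it (r.grip_point_offset is the distance from the TCP to the grasp point, in m); z points along the fingers, x is the direction in which the jaws open and shut, and the axes are right-handed (so a half turn about z gives the same grasp; the last joint's range is limited). The gripper opens to 85 mm and grips with 20 to 120 N. Pads are 22 mm wide; open, the fingers measure 114 mm over their backs; the gripper's body (76 mm by 85 mm) begins 54 mm behind the grasp point. The pads swing forward as they close: fully open they stand 13 mm farther back than shut.
Start: joints at [1.117, 0.311, 0.014, 1.512, -0.004, 1.319, -0.027], TCP at [0.22, -0.504, 0.231] pointing down, gripper open.
Joint ranges: [-2.7, 2.7], [-0.3, 1.91], [-1.27, 1.3], [0.12, 2.57], [-1.44, 4.58], [0.2, 2.03], [-3.05, 3.05]. Speed limits (rad/s): [2.79, 2.79, 3.14, 3.14, 3.14, 3.14, 3.14].

## Interface

Orientations are given as a unit quaternion [w, x, y, z].
In Python, from cell import r gives the robot as it stands.
- The arm moves only by the tool step_arm, never from a script. Its argument "moves" is a list of rows, each a list of 3 entries, a list of its own where there are three numbers: the shift along the world's x, y, z in m, then the turn, a rotation vector about the world's x, y, z in degrees, then the opening in per cent of the stroke, from 0 (shut) to 100 (fully open). In form: [[[x, y, z], [wx, wy, wz], claw], ...]. A call has 1 to 5 rows; each row is the pose to reach, as a shift and turn from the pose commanded when the call began; what a row does not reach only later rows make up. A row lasts 1/12 s, in which the tool goes at most 41.7 mm and 7.16 degrees, less where a joint would pass 70% of its speed; a pose out of reach is approached as far as the arm can. A call with a gripper value outside its range is refused whole. The fingers move at their own pace and stop on an object; the grip force is fixed at half the most. Time passes only in rows, so rows that repeat a pose let the fingers close. It gives the time, the measured TCP pose, the force and the opening at its end, in the units of the state.
- r.get_obs(): the state, without advancing time (a new reading comes with each control period).
- r.camera(name): name is "scene" or "top" or "wrist"; returns a dict with "image" (480x640x3 uint8, red, green, blue), "fx", "fy", "cx", "cy" (pixels), "world_from_camera" (4x4, takes a point from camera to world coordinates). Camera axes: x right, y down, z forward; pixel columns grow to the right and rows downward; lengths in m; the calibration is good to about 2 mm. A picture is of the moment at which its call begins. There is no depth.
- r.job_done(): hands the job in, once; it reports no verdict.
Trained networks look in the newest picture that a camera, given by its name, has taken for a name from the list of things; names that differ only in an ending like _2 or _b are one class to them, and where a whole thing is asked for, a point or a joint stands for the part that bears it (a point fixed in the world has none). Each returns a list of dicts, best first, with "p" (0 to 1); they miss things now and then, are a little off and sometimes report something else, mostly with a low value. They report only what shows in the picture. A call takes as long as a camera call. They do not tell look-alikes from the thing itself.
- r.boxes_of(camera, target): "at" ([column, row] in pixels, amid what is visible of it).
- r.masks_of(camera, target): "region" (480x640 bool, what is visible of it) and "at" ([column, row] in pixels, amid what is visible of it).
The state is a dict: "time_s": time; "q": joint angles; "qvel": joint speeds; "joint_torque": joint torques, N m; "ee_pos": TCP position; "ee_rot": TCP orientation; "contact_force": force on the tool from outside, world axes, zero at the start; "ft_torque": the same for the moment, N m; "width": finger opening in m.
Only numpy, scipy, OpenCV 4.12 (cv2) and the standard library are available. Lean on these libraries where they do the work, as an engineer would, in place of code of your own. Each camera call takes 0.05 s, during which the arm holds its last target.

## Working session

There is one attempt and no reset: what is moved stays moved. The work goes in short steps, Python scripts to look and compute and a tool call to move; the robot and the scene stay as the last step left them, time stands still between calls to the robot, and variables do not carry over. Pictures are saved under pics/ and viewed, and the job is handed in when it is done.

Besides the shell and the picture viewer there is one more tool, called after "Request:" as name([rows], argument=value, ...), one row to a line, values as JSON. step_arm: Moves the arm, as the interface text tells. Its arguments: {"type":"object","properties":{"moves":{"type":"array","items":{"type":"array"}}},"required":["moves"]}

```bash
mkdir -p pics; ls
cat > h.py <<'E'
import numpy as np,cv2
from cell import r
def snap(c,n):
    d=r.camera(c); cv2.imwrite(f'pics/{n}.png',d['image'][:,:,::-1]); return d
def ray(d,px,z):
    T=np.array(d['world_from_camera']); v=T[:3,:3]@np.array([(px[0]-d['cx'])/d['fx'],(px[1]-d['cy'])/d['fy'],1]); o=T[:3,3]
    return o+v*(z-o[2])/v[2]
def proj(d,p):
    T=np.linalg.inv(np.array(d['world_from_camera'])); c=T[:3,:3]@np.asarray(p)+T[:3,3]
    return np.array([d['fx']*c[0]/c[2]+d['cx'],d['fy']*c[1]/c[2]+d['cy']])
E
python3 - <<'E'
from h import *
for c in('top','scene'):
    d=snap(c,c+'0'); print(c,np.round(d['world_from_camera'],3).tolist(),d['fx'])
    for t in('gauge_box','press_near','press_far','press_left','press_right','ring_gauge','gauge_block','bearing','brass_fitting'):
        for b in r.boxes_of(c,t)[:3]: print(t,np.round(b['at']),round(b['p'],2),np.round(ray(d,b['at'],0.05),3))
o=r.get_obs();print(o['time_s'],o['ee_pos'],o['ee_rot'],o['width'],o['contact_force'])
E
```

```text
pics
top [[-0.0, -0.999, 0.053, 0.535], [-1.0, 0.0, 0.002, -0.159], [-0.002, -0.053, -0.999, 1.133], [0.0, 0.0, 0.0, 1.0]] 612.4119743106122
gauge_box [332. 270.] 0.97 [ 0.545 -0.174  0.05 ]
gauge_box [277. 129.] 0.86 [ 0.798 -0.075  0.05 ]
press_near [342. 301.] 0.67 [ 0.491 -0.192  0.05 ]
press_near [300. 140.] 0.59 [ 0.777 -0.118  0.05 ]
press_far [331. 242.] 0.97 [ 0.595 -0.173  0.05 ]
press_far [247. 116.] 0.92 [ 0.821 -0.022  0.05 ]
press_left [290. 281.] 0.82 [ 0.527 -0.101  0.05 ]
press_left [253. 168.] 0.82 [ 0.728 -0.034  0.05 ]
press_left [330. 242.] 0.37 [ 0.596 -0.171  0.05 ]
press_right [378. 264.] 0.88 [ 0.557 -0.255  0.05 ]
press_right [288.  90.] 0.6 [ 0.869 -0.095  0.05 ]
press_right [331. 240.] 0.48 [ 0.599 -0.173  0.05 ]
ring_gauge [356. 352.] 0.74 [ 0.403 -0.216  0.05 ]
bearing [352. 196.] 0.48 [ 0.678 -0.209  0.05 ]
scene [[-0.459, -0.629, 0.627, 0.056], [-0.888, 0.312, -0.337, 0.123], [0.017, -0.712, -0.702, 0.671], [0.0, 0.0, 0.0, 1.0]] 591.9946760819091
gauge_box [339. 284.] 0.85 [ 0.525 -0.169  0.05 ]
gauge_box [204. 205.] 0.7 [ 0.769 -0.057  0.05 ]
press_ne
[... 166 characters left out ...]
 0.72 [ 0.6   -0.175  0.05 ]
press_far [169. 195.] 0.67 [ 0.816 -0.015  0.05 ]
press_far [367. 295.] 0.2 [ 0.491 -0.193  0.05 ]
press_left [298. 300.] 0.89 [ 0.526 -0.104  0.05 ]
press_left [204. 224.] 0.71 [ 0.725 -0.043  0.05 ]
press_left [282. 250.] 0.42 [ 0.622 -0.125  0.05 ]
press_right [383. 248.] 0.96 [ 0.559 -0.263  0.05 ]
press_right [204. 164.] 0.59 [ 0.871 -0.094  0.05 ]
ring_gauge [412. 345.] 0.56 [ 0.393 -0.203  0.05 ]
gauge_block [422. 252.] 0.62 [ 0.526 -0.31   0.05 ]
bearing [314. 235.] 0.86 [ 0.629 -0.184  0.05 ]
1.0 [ 0.22019558 -0.50400859  0.2313081 ] [-1.15014326e-06  8.36759952e-01 -5.47569889e-01 -6.42997230e-07] 0.0850512258487705 [-0.48406451  0.31350419 -0.238567  ]
```

View pics/top0.png

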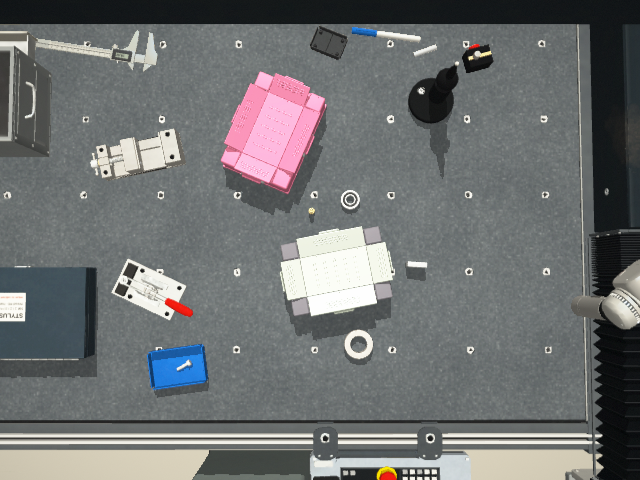

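View pics/scene0.png

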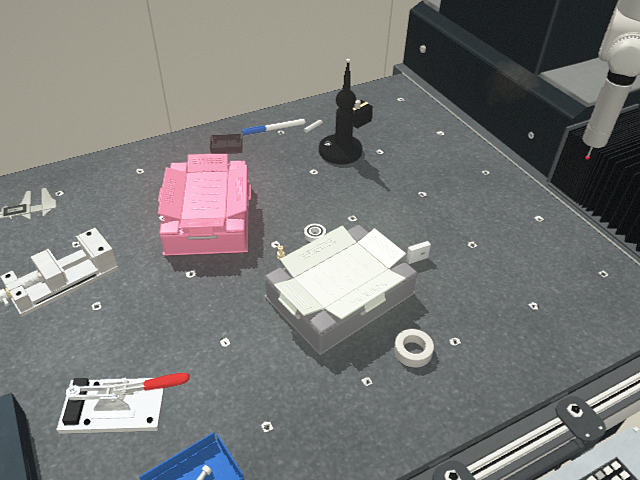

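Run:
```python
import cv2
a=cv2.imread('pics/top0.png')[180:380,230:430]
cv2.imwrite('pics/topcrop.png',cv2.resize(a,(600,600),interpolation=cv2.INTER_CUBIC))
```

```text
(no output)
```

View pics/topcrop.png

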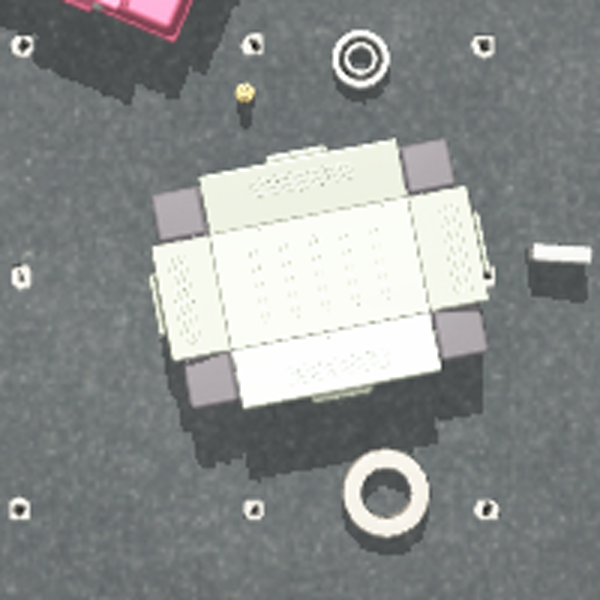

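The grey box with the white lid is centred near (336,270) in the top view. The only look-alike is the pink box at (275,130), and the crop confirms grey posts on the chosen one. Bystanders in the top view are the ring (358,345), block (417,265), bearing (350,200) and brass fitting (312,211). Next I'll fit the box pose.

```bash
cat >> h.py <<'E'
def fitbox():
    pass
E
python3 - <<'E'
from h import *
from scipy.optimize import minimize
D={c:r.camera(c) for c in('top','scene')}
d=D['top']
# posts: outer corners in top crop
px=[(153,196),(446,140),(487,349),(192,406),(211,237),(409,197),(429,308),(232,350)]
P=np.array([ray(d,(a/3+230,b/3+180),.05)[:2] for a,b in px])
L=np.array([(65,90),(65,-90),(-65,-90),(-65,90),(35,60),(35,-60),(-35,-60),(-35,60)])/1e3
f=lambda p:P-(L@np.array([[np.cos(p[2]),np.sin(p[2])],[-np.sin(p[2]),np.cos(p[2])]])+p[:2])
from scipy.optimize import least_squares
s=least_squares(lambda p:f(p).ravel(),[.54,-.17,.19]); print(s.x,np.degrees(s.x[2]));print(np.round(f(s.x)*1e3,1))
x,y,t=s.x;R=np.array([[np.cos(t),-np.sin(t)],[np.sin(t),np.cos(t)]])
for n,v in dict(near=(-.057,0),far=(.057,0),left=(0,.082),right=(0,-.082)).items(): print(n,np.round(R@v+[x,y],4))
for c,d in D.items():
    im=d['image'][:,:,::-1].copy()
    im=cv2.resize(im,None,fx=3,fy=3,interpolation=cv2.INTER_CUBIC)
    def pl(Q,z,col):
        q=np.array([proj(d,[*(R@a+[x,y]),z])*3+1 for a in Q]).astype(int); cv2.polylines(im,[q],True,col,1)
    pl(L[:4],.05,(0,0,255));pl(L[4:],.05,(255,0,0));pl(L[:4],0,(0,255,0))
    c0=(proj(d,[x,y,.03])*3).astype(int); cv2.imwrite(f'pics/fit_{c}.png',im[c0[1]-300:c0[1]+300,c0[0]-350:c0[0]+350])
E
```

```text
[ 0.54406778 -0.18242688  0.19147479] 10.970697083918363
[[-1.5 -2.3]
 [-2.6  1.4]
 [ 1.9  2.6]
 [ 2.8 -0.8]
 [-1.9 -1.4]
 [-1.2 -0.4]
 [ 2.2  1.4]
 [ 0.4 -0.5]]
near [ 0.4881 -0.1933]
far [ 0.6    -0.1716]
left [ 0.5285 -0.1019]
right [ 0.5597 -0.2629]
```

View pics/fit_top.png

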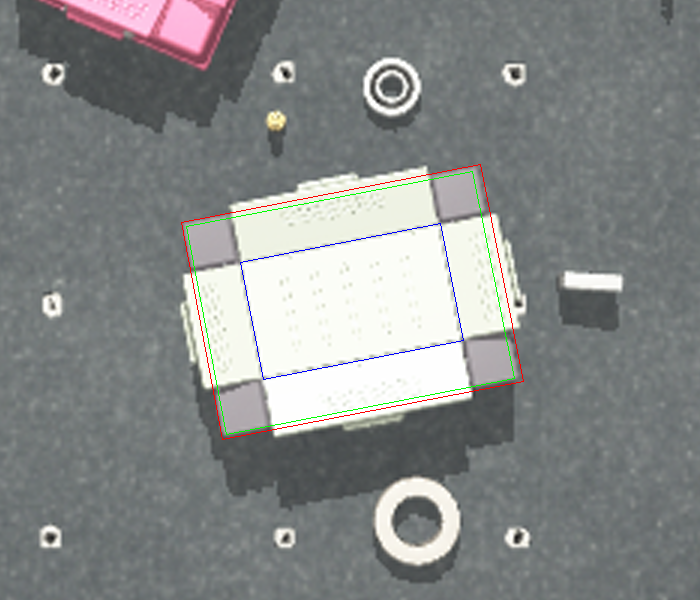

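View pics/fit_scene.png

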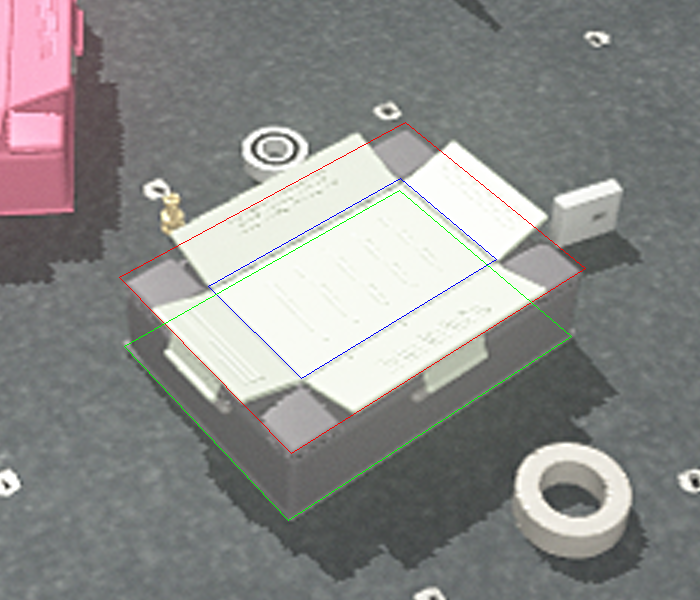

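The fit matches in both views: centre (0.544, -0.182), yaw 11°. I'll move above the near section with the fingers shut.

Request:
step_arm([
  [[0.025,0.029,0],[0,0,-6],0],
  [[0.05,0.058,0],[0,0,-12.6],0],
  [[0.075,0.087,0],[0,0,-12.6],0],
  [[0.1,0.116,0],[0,0,-12.6],0],
  [[0.125,0.145,0],[0,0,-12.6],0],
])

```text
time_s: 1.52
ee_pos: [0.3461, -0.3576, 0.2315]
ee_rot: [0.0, 0.771, -0.636, 0.0]
contact_force: [0.8, 0.3, -0.6]
width: 0.0255
```

Request:
step_arm([
  [[0.025,0.029,0],[0,0,0],0],
  [[0.05,0.058,-0.02],[0,0,0],0],
  [[0.08,0.09,-0.05],[0,0,0],0],
  [[0.11,0.13,-0.08],[0,0,0],0],
  [[0.143,0.166,-0.11],[0,0,0],0],
])

```text
time_s: 1.93
ee_pos: [0.4638, -0.2207, 0.1444]
ee_rot: [-0.0, 0.772, -0.636, 0.0]
contact_force: [1.0, -1.0, -0.1]
width: -0.0002
```

Request:
step_arm([
  [[0,0,0],[0,0,0],0],
  [[0,0,0],[0,0,0],0],
])

```text
time_s: 2.1
ee_pos: [0.4634, -0.2187, 0.1435]
ee_rot: [-0.0, 0.774, -0.634, -0.002]
contact_force: [-1.8, -0.4, 0.5]
width: 0.0001
```

Run:
```python
from h import *
o=r.get_obs();print(o['time_s'],o['ee_pos'],o['ee_rot'],np.round(o['q'],2),o['contact_force'])
snap('scene','s1');snap('wrist','w1')
```

```text
2.1 [ 0.46342163 -0.21867824  0.1434595 ] [-1.72895905e-04  7.73666720e-01 -6.33590067e-01 -1.84504605e-03] [ 0.56  0.31 -0.19  1.74  0.06  1.1  -1.02] [-1.79268189 -0.41450685  0.52947534]
```

View pics/s1.png

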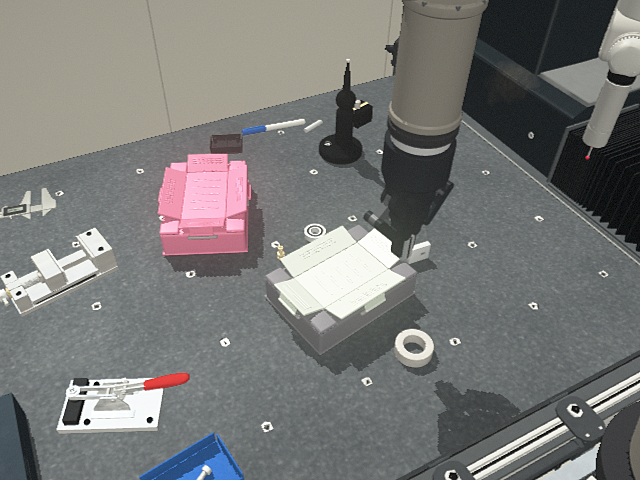

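View pics/w1.png

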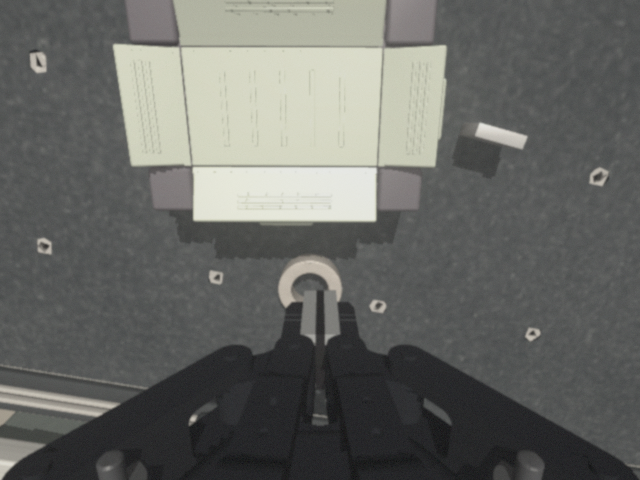

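Request:
step_arm([
  [[0.0125,0.0125,-0.015],[0,0,0],0],
  [[0.0247,0.0254,-0.035],[0,0,0],0],
  [[0.0247,0.0254,-0.055],[0,0,0],0],
  [[0.0247,0.0254,-0.068],[0,0,0],0],
  [[0.0247,0.0254,-0.068],[0,0,0],0],
])

```text
time_s: 2.62
ee_pos: [0.485, -0.1981, 0.075]
ee_rot: [0.001, 0.771, -0.637, -0.002]
contact_force: [-0.4, -0.3, -0.2]
width: -0.0002
```

Run:
```python
from h import *
o=r.get_obs();print(o['time_s'],o['ee_pos'],o['contact_force'])
d=snap('scene','s2');a=d['image'][200:370,240:450,::-1];cv2.imwrite('pics/s2c.png',cv2.resize(a,None,fx=3.5,fy=3.5,interpolation=cv2.INTER_CUBIC))
```

```text
2.6167 [ 0.48500835 -0.19809404  0.07499462] [-0.42301397 -0.33793366 -0.22799463]
```

View pics/s2c.png

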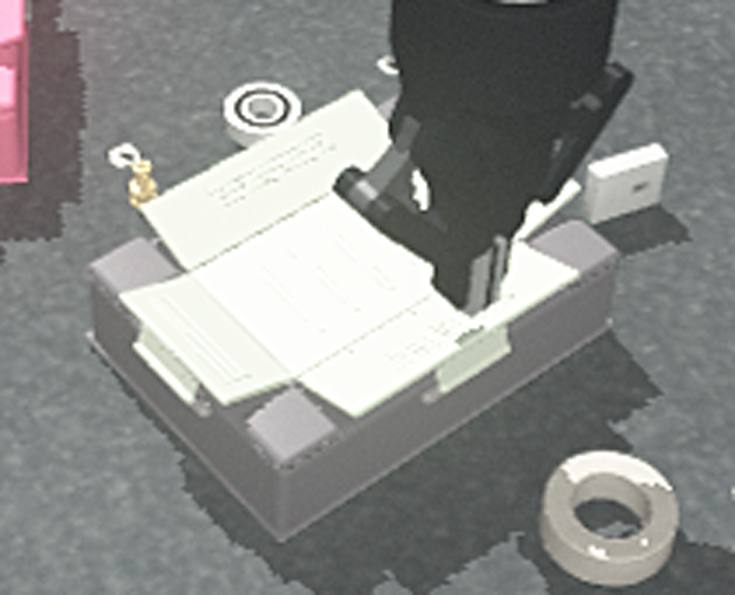

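Request:
step_arm([
  [[0.002,0.003,-0.006],[0,0,0],0],
  [[0.002,0.003,-0.012],[0,0,0],0],
  [[0.002,0.003,-0.017],[0,0,0],0],
  [[0.002,0.003,-0.021],[0,0,0],0],
])

```text
time_s: 3.0
ee_pos: [0.4898, -0.1942, 0.0562]
ee_rot: [0.0, 0.772, -0.636, 0.0]
contact_force: [-3.2, -1.0, 11.1]
width: 0.0
```

Request:
step_arm([
  [[0,0,-0.002],[0,0,0],0],
  [[0,0,-0.004],[0,0,0],0],
])

```text
time_s: 3.17
ee_pos: [0.4893, -0.1943, 0.0524]
ee_rot: [0.0, 0.771, -0.636, 0.0]
contact_force: [-0.0, -0.4, 1.0]
width: -0.0003
```

Request:
step_arm([
  [[0,0,-0.002],[0,0,0],0],
  [[0,0,-0.003],[0,0,0],0],
  [[0,0,-0.003],[0,0,0],0],
])

```text
time_s: 3.42
ee_pos: [0.4898, -0.194, 0.0499]
ee_rot: [0.0, 0.772, -0.636, 0.0]
contact_force: [-3.4, 1.1, 7.8]
width: -0.0
```

Request:
step_arm([
  [[0,0,0.015],[0,0,0],0],
  [[0,0,0.035],[0,0,0],0],
  [[0.035,0.007,0.035],[0,0,0],0],
  [[0.072,0.014,0.035],[0,0,0],0],
  [[0.111,0.022,0.035],[0,0,0],0],
])

```text
time_s: 3.83
ee_pos: [0.6016, -0.1726, 0.0846]
ee_rot: [0.0, 0.771, -0.637, 0.001]
contact_force: [1.2, -0.8, 0.2]
width: -0.0001
```

Request:
step_arm([
  [[0,0,-0.005],[0,0,0],0],
  [[0,0,-0.01],[0,0,0],0],
  [[0,0,-0.01],[0,0,0],0],
])

```text
time_s: 4.08
ee_pos: [0.599, -0.1714, 0.0718]
ee_rot: [0.001, 0.772, -0.636, -0.002]
contact_force: [-0.1, -0.2, -1.1]
width: 0.0005
```

Run:
```python
from h import *
o=r.get_obs();print(o['time_s'],o['ee_pos'],o['contact_force'])
d=snap('scene','s3');a=d['image'][200:370,240:450,::-1];cv2.imwrite('pics/s3c.png',cv2.resize(a,None,fx=3.5,fy=3.5,interpolation=cv2.INTER_CUBIC))
```

```text
4.0833 [ 0.59897724 -0.17137864  0.07176082] [-0.1275608  -0.23085245 -1.07952294]
```

View pics/s3c.png

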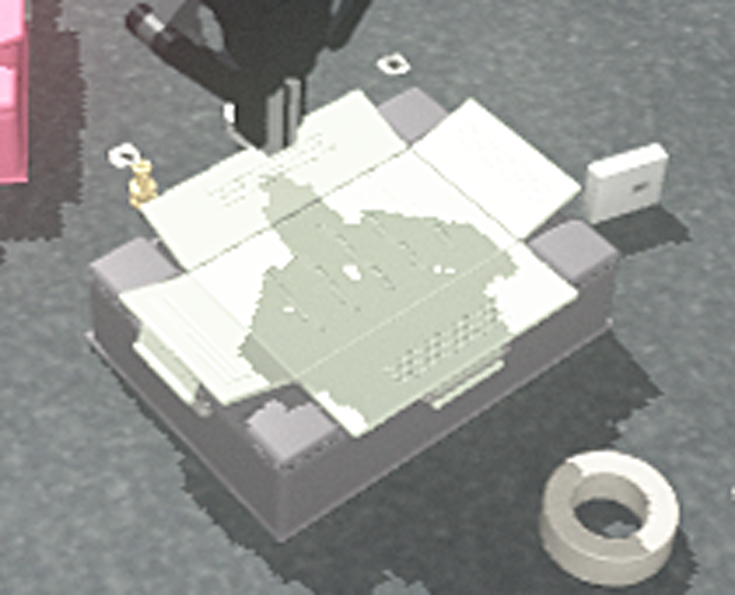

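The near section is now flush, with its lip line at crop (470,380) lowered, and the box has not moved. Pressing the far section next.

Request:
step_arm([
  [[0.001,0,-0.006],[0,0,0],0],
  [[0.001,0,-0.012],[0,0,0],0],
  [[0.001,0,-0.016],[0,0,0],0],
  [[0.001,0,-0.02],[0,0,0],0],
])

```text
time_s: 4.47
ee_pos: [0.6015, -0.1723, 0.0547]
ee_rot: [-0.0, 0.771, -0.636, 0.001]
contact_force: [-0.8, -0.1, 3.6]
width: 0.0003
```

Request:
step_arm([
  [[0,0,-0.002],[0,0,0],0],
  [[0,0,-0.004],[0,0,0],0],
  [[0,0,-0.005],[0,0,0],0],
  [[0,0,-0.005],[0,0,0],0],
])

```text
time_s: 4.8
ee_pos: [0.6013, -0.1719, 0.05]
ee_rot: [0.0, 0.772, -0.636, -0.0]
contact_force: [-2.3, -0.0, 7.6]
width: -0.0002
```

Request:
step_arm([
  [[0,0,0.02],[0,0,0],0],
  [[0,0,0.04],[0,0,0],0],
  [[-0.024,0.023,0.04],[0,0,0],0],
  [[-0.048,0.046,0.04],[0,0,0],0],
  [[-0.073,0.07,0.04],[0,0,0],0],
])

```text
time_s: 5.22
ee_pos: [0.528, -0.1015, 0.089]
ee_rot: [-0.0, 0.771, -0.637, 0.0]
contact_force: [0.6, 0.6, 0.8]
width: 0.0002
```

Request:
step_arm([
  [[0,0,-0.008],[0,0,0],0],
  [[0,0,-0.016],[0,0,0],0],
  [[0,0,-0.016],[0,0,0],0],
])

```text
time_s: 5.47
ee_pos: [0.5274, -0.102, 0.0714]
ee_rot: [0.001, 0.772, -0.636, -0.001]
contact_force: [-0.6, -0.6, -0.2]
width: -0.0003
```

Run:
```python
from h import *
o=r.get_obs();print(o['time_s'],o['ee_pos'],o['contact_force'])
d=snap('scene','s4');a=d['image'][200:370,240:450,::-1];cv2.imwrite('pics/s4c.png',cv2.resize(a,None,fx=3.5,fy=3.5,interpolation=cv2.INTER_CUBIC))
```

```text
5.4667 [ 0.52740233 -0.10197841  0.07138894] [-0.63601762 -0.64943182 -0.17274996]
```

View pics/s4c.png

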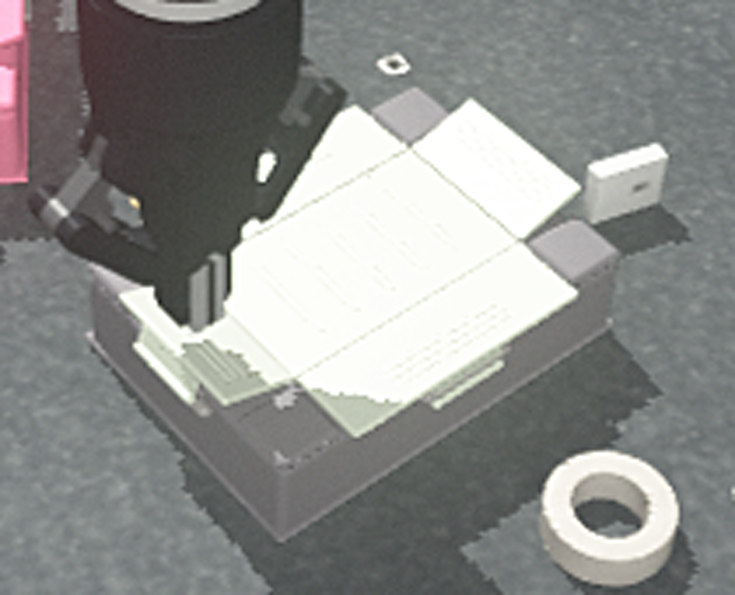

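The fingertips stand over the middle of the left section, at crop (205,310), and the far section looks flush. Pressing left.

Request:
step_arm([
  [[0.001,0,-0.006],[0,0,0],0],
  [[0.001,0,-0.011],[0,0,0],0],
  [[0.001,0,-0.015],[0,0,0],0],
  [[0.001,0,-0.019],[0,0,0],0],
])

```text
time_s: 5.85
ee_pos: [0.5302, -0.1017, 0.0542]
ee_rot: [-0.0, 0.771, -0.636, -0.0]
contact_force: [-1.9, 1.4, 4.6]
width: 0.0001
```

Request:
step_arm([
  [[0,0,-0.002],[0,0,0],0],
  [[0,0,-0.004],[0,0,0],0],
  [[0,0,-0.005],[0,0,0],0],
  [[0,0,-0.005],[0,0,0],0],
])

```text
time_s: 6.18
ee_pos: [0.5299, -0.1019, 0.0499]
ee_rot: [0.0, 0.772, -0.636, 0.0]
contact_force: [-2.3, 0.5, 7.6]
width: 0.0
```

Request:
step_arm([
  [[0,0,0.02],[0,0,0],0],
  [[0,0,0.04],[0,0,0],0],
  [[0.005,-0.03,0.04],[0,0,0],0],
  [[0.011,-0.065,0.04],[0,0,0],0],
  [[0.018,-0.1,0.04],[0,0,0],0],
])

```text
time_s: 6.6
ee_pos: [0.5482, -0.2021, 0.0895]
ee_rot: [-0.0, 0.772, -0.635, 0.001]
contact_force: [0.1, -0.9, -0.3]
width: -0.0001
```

Target for the right section is (0.560, -0.263).

Request:
step_arm([
  [[0.006,-0.03,0],[0,0,0],0],
  [[0.012,-0.061,0],[0,0,0],0],
  [[0.012,-0.061,-0.01],[0,0,0],0],
  [[0.012,-0.061,-0.017],[0,0,0],0],
  [[0.012,-0.061,-0.017],[0,0,0],0],
])

```text
time_s: 7.02
ee_pos: [0.5579, -0.2615, 0.0694]
ee_rot: [0.0, 0.772, -0.636, -0.003]
contact_force: [0.3, -0.1, -0.3]
width: 0.0001
```

Run:
```python
from h import *
o=r.get_obs();print(o['time_s'],o['ee_pos'],o['contact_force'])
d=snap('scene','s5');a=d['image'][200:370,240:450,::-1];cv2.imwrite('pics/s5c.png',cv2.resize(a,None,fx=3.5,fy=3.5,interpolation=cv2.INTER_CUBIC))
```

```text
7.0167 [ 0.55792871 -0.26154028  0.069359  ] [ 0.30126474 -0.14902332 -0.25945444]
```

View pics/s5c.png

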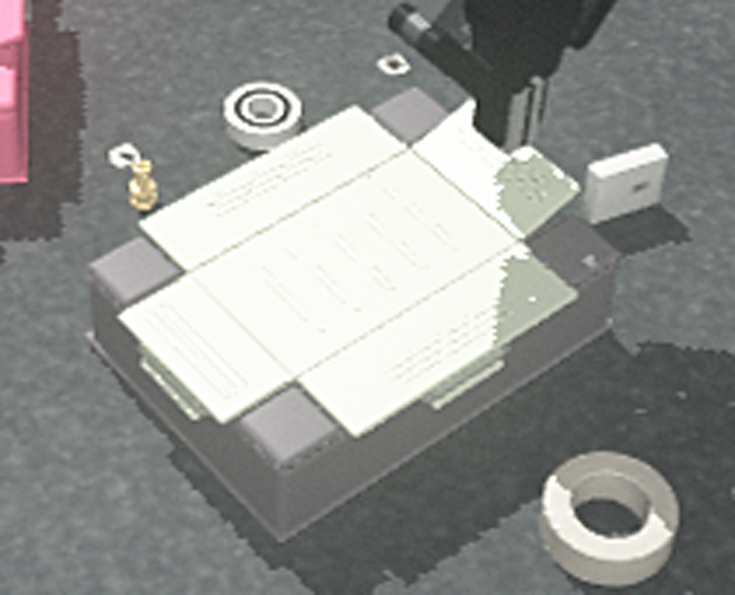

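Near, far and left are flush and the tips are over the right section. Pressing it.

Request:
step_arm([
  [[0.001,0,-0.005],[0,0,0],0],
  [[0.001,0,-0.009],[0,0,0],0],
  [[0.001,0,-0.013],[0,0,0],0],
  [[0.001,0,-0.017],[0,0,0],0],
])

```text
time_s: 7.4
ee_pos: [0.5613, -0.2622, 0.0556]
ee_rot: [-0.0, 0.772, -0.636, 0.001]
contact_force: [-2.6, 1.2, 7.9]
width: -0.0004
```

Request:
step_arm([
  [[0,0,-0.002],[0,0,0],0],
  [[0,0,-0.004],[0,0,0],0],
  [[0,0,-0.005],[0,0,0],0],
  [[0,0,-0.005],[0,0,0],0],
])

```text
time_s: 7.73
ee_pos: [0.5607, -0.2625, 0.0501]
ee_rot: [-0.0, 0.772, -0.636, -0.0]
contact_force: [-1.0, 0.6, 2.2]
width: 0.0001
```

Request:
step_arm([
  [[0,0,0.02],[0,0,0],0],
  [[0,0,0.05],[0,0,0],0],
  [[0,0,0.09],[0,0,0],0],
  [[0,-0.04,0.12],[0,0,0],0],
  [[0,-0.08,0.14],[0,0,0],0],
])

```text
time_s: 8.15
ee_pos: [0.5636, -0.3292, 0.1884]
ee_rot: [-0.002, 0.774, -0.633, 0.002]
contact_force: [1.3, -0.4, -0.2]
width: -0.0002
```

Request:
step_arm([
  [[-0.02,-0.035,0.01],[0,0,0],0],
  [[-0.04,-0.07,0.02],[0,0,0],0],
  [[-0.06,-0.1,0.02],[0,0,0],0],
  [[-0.06,-0.1,0.02],[0,0,0],0],
  [[-0.06,-0.1,0.02],[0,0,0],0],
])

```text
time_s: 8.57
ee_pos: [0.4972, -0.4367, 0.2039]
ee_rot: [0.001, 0.769, -0.639, -0.0]
contact_force: [-0.6, 0.5, 0.3]
width: -0.0
```

Run:
```python
from h import *
o=r.get_obs();print(o['time_s'],o['ee_pos'],o['contact_force'])
d=snap('scene','s6');a=d['image'][200:370,240:450,::-1];cv2.imwrite('pics/s6c.png',cv2.resize(a,None,fx=3.5,fy=3.5,interpolation=cv2.INTER_CUBIC))
d=snap('top','t6');a=d['image'][180:380,230:430,::-1];cv2.imwrite('pics/t6c.png',cv2.resize(a,None,fx=3,fy=3,interpolation=cv2.INTER_CUBIC))
```

```text
8.5667 [ 0.49723095 -0.43671227  0.20392982] [-0.63645863  0.53990958  0.34758013]
```

View pics/s6c.png

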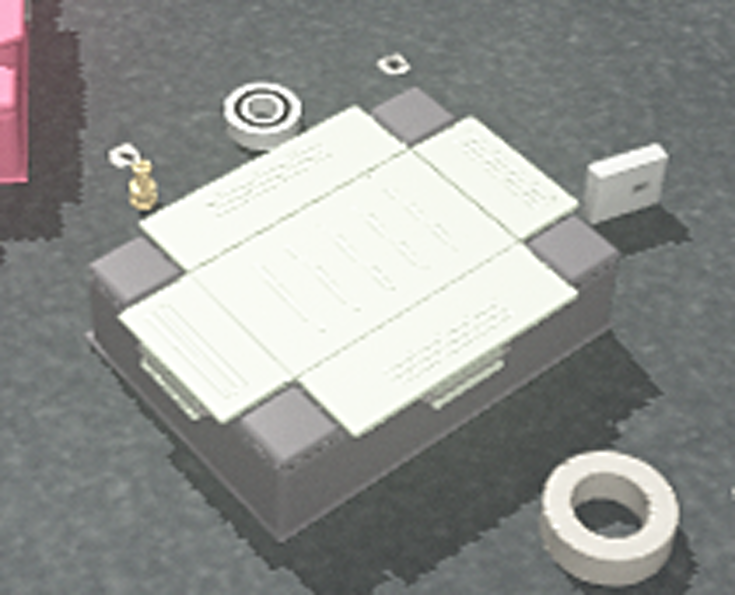

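View pics/t6c.png

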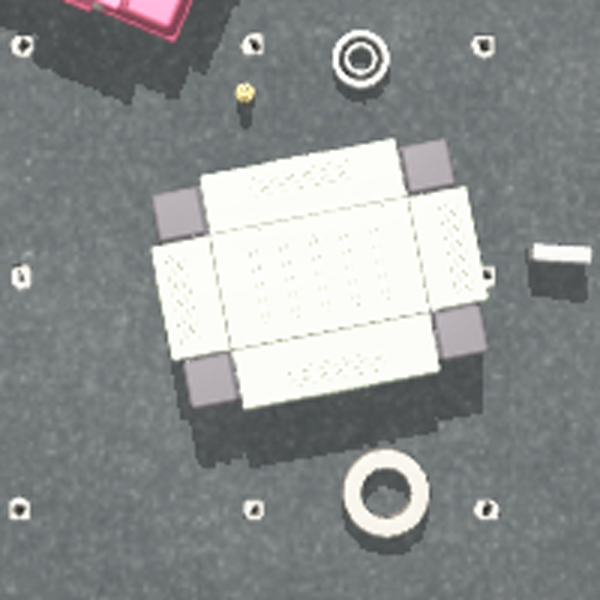

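All four sections look flush and evenly shaded. The box and bystanders sit at their original pixels, and the arm is clear. Handing in.

```bash
python3 -c "
from cell import r
print(r.job_done())"
```

```text
the job is handed in; nothing more can be done
None
```

I pressed the near, far, left and right rim sections of the grey box down in turn with the closed fingertips. I then withdrew the arm and handed the job in at about 8.6 s.

- **Sections shut:** on each press the tips came down to 50 mm, which is flush height. The highest force I read was 11 N.
- **Final pictures:** the top and scene views show all four sections flush and evenly lit. The box, ring, block, bearing and fitting are at the same pixels as at the start, and the arm is touching nothing.
- **Weaker check:** the right section's end-of-press force was only about 2 N, against about 8 N for the others. It still reached 50.1 mm and looks flush in both views, so I took it as shut.
- **No failed checks:** none of the checks failed or disagreed.

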